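# Fit the hold-down stud into the carving board's T-track

## Robot

A 6-joint arm with a two-finger parallel gripper is mounted at the origin on a cart in front of the work surface, level with it; the furniture and walls round the work are solid. World frame = base frame: x ahead of the robot, y to its left, z up, the work surface at z = 0. Lengths are in m, angles in rad, forces in N, time in s.
With the tool pointing down it reaches from about 0.35 to 0.975 m from the base axis. Payload 7.1 kg.
Tool frame: the origin (TCP) lies between the finger pads; the fingertips stand 11 mm ahead of it and the grasp point (between the pads) lies 8 mm behind it; z points along the fingers, x is the direction in which the jaws open and shut, and the axes are right-handed (so a half turn about z gives the same grasp; the last joint's range is limited). The gripper opens to 88 mm and grips with 3 to 60 N. Pads are 20 mm wide; open, the fingers measure 115 mm over their backs; the gripper's body (75 mm by 178 mm) begins 61 mm behind the grasp point.
Start: joints at [-1.341, 0.423, 1.63, -0, 1.089, -0.019], TCP at [0.154, -0.606, 0.234] pointing down, gripper open.
Joint ranges: [-3, 3], [-0.9, 2.11], [0.09, 2.58], [-1.31, 4.45], [0.11, 2.69], [-2.54, 2.54]. Speed limits (rad/s): [2.39, 2.39, 3.01, 3.14, 3.14, 3.14].

## Interface

Orientations are given as a unit quaternion [w, x, y, z].
In Python, from station import get_obs, read_camera, camera_info, sign_off, outline_of gives the robot as it stands. The module is installed in compiled form; this text tells all that it offers.
- The arm moves only by the shell command python3 -m inch 'ROWS'. ROWS is JSON, a list of rows, each an object with "delta_pos": the shift along the tool's x, y, z in units of 40 mm (1.0 is 40 mm), a list of three; "angular": the turn, a rotation vector about the tool's x, y, z in units of 6 degrees (1.0 is 6 degrees), a list of three; "hand": the opening, from -1 (shut) to 1 (fully open). In form: [{"delta_pos": [x, y, z], "angular": [wx, wy, wz], "hand": hand}, ...]. A call has 1 to 12 rows; each row is the pose to reach, as a shift and turn from the pose commanded when the call began, along the tool's axes at that moment; what a row does not reach only later rows make up. A row lasts 1/10 s, in which the tool goes at most 50 mm and 8.59 degrees, less where a joint would pass 70% of its speed; a pose out of reach is approached as far as the arm can. A call with a gripper value outside its range is refused whole. The fingers move at their own pace and stop on an object; the grip force is fixed at half the most. Time passes only in rows, so rows that repeat a pose let the fingers close. It gives the time, the measured TCP pose, the force and the opening at its end, in the units of the state.
- get_obs(): the state, without advancing time (a new reading comes with each control period).
- read_camera(name): name is "side" or "top"; returns the picture (420x560x3 uint8, blue, green, red); there is no depth.
- camera_info(name): a dict with "fx", "fy", "cx", "cy" (pixels), "view" (4x4, takes a point from world to camera coordinates). Camera axes: x right, y down, z forward; pixel columns grow to the right and rows downward; lengths in m; the calibration is good to about 2 mm. A picture is of the moment at which its call begins. camera_info takes no time and is no camera call.
- sign_off(): hands the job in, once; it reports no verdict.
Trained networks look in the newest picture that a camera, given by its name, has taken for a name from the list of things; names that differ only in an ending like _2 or _b are one class to them, and where a whole thing is asked for, a point or a joint stands for the part that bears it (a point fixed in the world has none). Each returns a list of dicts, best first, with "confidence" (0 to 1); they miss things now and then, are a little off and sometimes report something else, mostly with a low value. They report only what shows in the picture. A call takes as long as a camera call. They do not tell look-alikes from the thing itself.
- outline_of(camera, label): "region" (420x560 bool, what is visible of it) and "box" ([centre column, centre row, width, height] in pixels, round what is visible of it).
The state is a dict: "time": time; "q": joint angles; "dq": joint speeds; "joint_torque": joint torques, N m; "ee_pos": TCP position; "tool_rot": TCP orientation; "wrist_force": force on the tool from outside, world axes, zero at the start; "ft_torque": the same for the moment, N m; "width": finger opening in m.
Only numpy, scipy, OpenCV 4.12 (cv2) and the standard library are available. Lean on these libraries where they do the work, as an engineer would, in place of code of your own. Each camera call takes 0.05 s, during which the arm holds its last target. There are 200 camera calls.

## Task

Fit the loose hold-down stud to the carving board: turn it until the flats of its foot line up with the T-track, slide the foot into the track's open end, under the lips, and push it fully home against the end stop. Leave it standing upright there and let go. Do not disturb the palm handle, the sliding bevel or the loose rosette carving.

Things in the scene. Friction and masses are not known exactly. Their poses are not given: they have to be found in the camera images.
- stud: Loose hold-down stud, 0.15 kg, upright on the bench. Origin: centre of the foot's underside, z up. Steel foot 34 long (x) x 20 wide (y, between its flats) x 7 mm, ends narrowed to 13; neck 12 dia to z = 19; flange 28 dia to z = 24; pale wooden grip z = 24 to 76, 38 (x) x 22 mm (y), long sides parallel to the foot's flats; brass nut on top to 78.5. A half turn about z makes no difference.
- carving_board: Fixed plain wooden board, 250 (x) x 150 (y) x 12 mm, with aluminium T-track along its x. Origin under track_home, on the underside (bench level), 135 mm from the near edge. x runs from the track's open end (robot's side) to the end stop, z up. The bare board before the mouth, x = -135 to -96, is level with the track's floor. Beyond the stop, x = 40 to 112 mm, a carved leaf is fixed, its top 44 mm up.
- track_mouth (a point): Point on the track's centre line at its open end, on the board's top, 92 mm before track_home; axes as the board's. The mouth flares, without lips, from 24 mm wide inside (77 mm before track_home) to about 40 mm (96 mm before it).
- track_home (a point): Point on the track's centre line on the board's top (12 mm above the bench): where the stud's origin lies when the foot is home. x along the track to the stop, z up. The steel stop's face is 17 mm further on. Rails 15 mm high, 24 mm apart inside; lips from 11 to 15 mm above the board narrow the top to 16 mm. The foot slides on the board itself.
- palm_handle: Bystander: a loose bulb-shaped wooden tool handle, 51 mm across, 85 mm high, standing on the bench. Origin at the centre of its underside.
- sliding_bevel: Bystander: a folded sliding bevel, 24 x 125 x 20 mm, lying on the bench. Origin under its centre.
- rosette: Bystander: a half-carved wooden rosette, 59 x 104 x 32 mm, lying loose on the bench. Origin under its centre.
There are look-alikes about, which are no part of the job. What is shaped like the stud but pink or red is not meant.

How it is judged:
By the outcome, as a careful person would: the job done as asked, in the order asked, and still so for the second after the job is handed in, with the robot touching nothing.
It also fails if it takes over 42 s, if anything falls off the work surface, if the arm or the gripper's body presses on something with over 40 N, if the wrist force passes 120 N, or if a joint passes its speed limit or range.

## Working session

There is one attempt and no reset: what is moved stays moved. The work goes in short steps, Python scripts to look and compute and a shell command to move; the robot and the scene stay as the last step left them, time stands still between calls to the robot, and variables do not carry over. Pictures are saved under pics/ and viewed, about 8 in all and at most 12, crops included, and the job is handed in when it is done.

```bash
mkdir -p pics
python3 - <<'E'
from station import *
import cv2,numpy as np
o=get_obs();print(o['ee_pos'],o['tool_rot'],o['time'],o['width'])
for c in('side','top'):
    im=read_camera(c);cv2.imwrite(f'pics/{c}0.png',im);i=camera_info(c);print(c,i['fx'],i['cx'],i['cy'],np.round(i['view'],3).tolist())
    for l in('stud','carving_board','palm_handle','sliding_bevel','rosette'):
        for d in outline_of(c,l):print(c,l,round(d['confidence'],2),np.round(d['box'],1))
E
```

```text
[ 0.15381204 -0.60522997  0.23291754] [-4.62866120e-04  7.89400020e-01 -6.13878695e-01 -5.83937110e-04] 0.0 0.0878224357002816
side 502.7494249726805 277.0478608823271 211.49629207615237 [[0.993, -0.119, 0.003, -0.525], [-0.054, -0.477, -0.877, 0.066], [0.106, 0.871, -0.48, 1.319], [0.0, 0.0, 0.0, 1.0]]
side stud 0.87 [243.  270.9  16.   35.6]
side stud 0.84 [309.9 244.   11.7  30.2]
side stud 0.78 [245.1 241.2  14.5  26.7]
side stud 0.73 [281.1 252.6  19.9  32.5]
side stud 0.7 [225.  235.7  10.6  36.8]
side carving_board 0.95 [278.3 216.4  95.4  33.8]
side palm_handle 0.97 [335.7 267.4  22.8  35.1]
side sliding_bevel 0.48 [253.4 172.5  24.1  19.6]
top 490.62867407545843 284.7025581647192 208.4126287346636 [[-0.009, -1.0, -0.009, -0.032], [-0.993, 0.01, -0.12, 0.523], [0.12, 0.008, -0.993, 1.257], [0.0, 0.0, 0.0, 1.0]]
top stud 0.69 [344.  212.9  14.6  18.5]
top stud 0.67 [335.1 244.   15.5  13. ]
top stud 0.67 [369.6 244.9  21.3  14.6]
top stud 0.58 [333.  183.6  14.3  12.9]
top stud 0.45 [307.9 261.2  15.8   8.9]
top carving_board 0.61 [252.2 206.9  69.3  99.1]
top palm_handle 0.73 [368.8 168.4  18.6  17.7]
top sliding_bevel 0.69 [135.2 223.2  47.1  34. ]
top rosette 0.86 [424.9 220.5  29.1  29.8]
```

Run:
```python
import cv2
t=cv2.imread('pics/top0.png');s=cv2.imread('pics/side0.png')
cv2.imwrite('pics/tc.png',cv2.resize(t[140:290,200:400],None,fx=4,fy=4,interpolation=2))
cv2.imwrite('pics/sc.png',cv2.resize(s[160:310,200:360],None,fx=4,fy=4,interpolation=2))
```

```text
(no output)
```

View pics/tc.png

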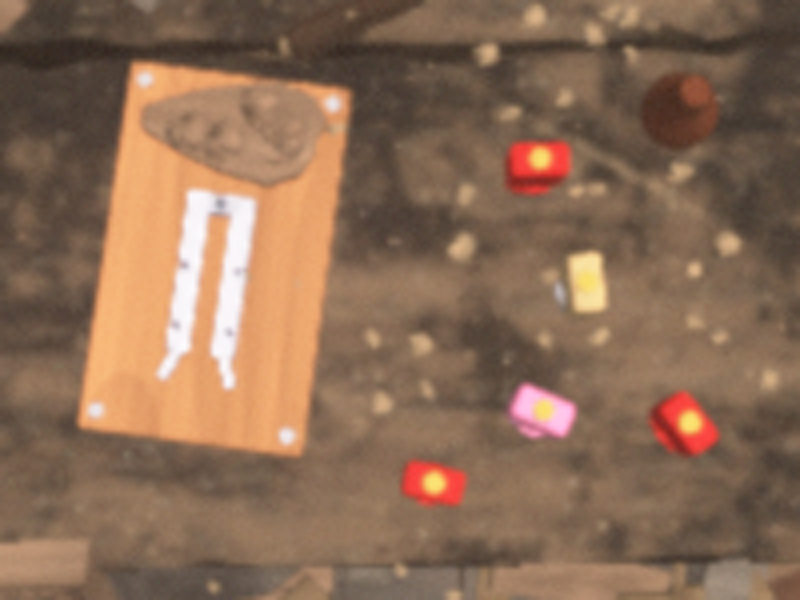

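View pics/sc.png

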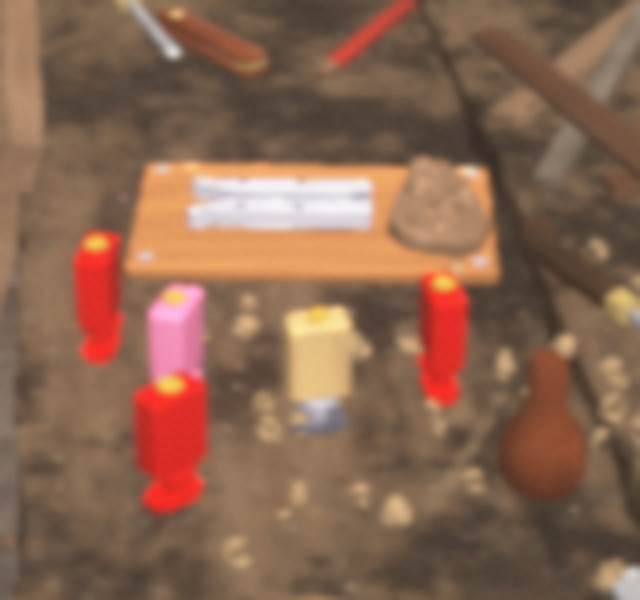

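View pics/top0.png

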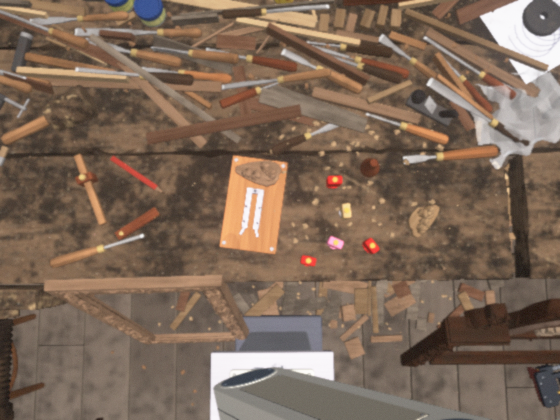

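The stud is the cream one: nut at about (347,210) in the top picture. Four red or pink look-alikes stand around it. The track mouth faces the robot, at about (248,233), and the leaf is at the far end of the board.

```bash
cat > h.py <<'E'
from station import *
import cv2,numpy as np
from scipy.spatial.transform import Rotation as R
def ray(c,uv,z):
    i=camera_info(c);V=np.array(i['view']);Rm=V[:3,:3];C=-Rm.T@V[:3,3]
    uv=np.atleast_2d(uv).astype(float)
    d=np.c_[(uv[:,0]-i['cx'])/i['fx'],(uv[:,1]-i['cy'])/i['fy'],np.ones(len(uv))]@Rm
    return (C+d*((z-C[2])/d[:,2])[:,None])[:,:2]
def proj(c,P):
    i=camera_info(c);V=np.array(i['view']);p=np.atleast_2d(P)@V[:3,:3].T+V[:3,3]
    return np.c_[i['fx']*p[:,0]/p[:,2]+i['cx'],i['fy']*p[:,1]/p[:,2]+i['cy']]
def state():
    o=get_obs();M=R.from_quat(np.roll(o['tool_rot'],-1)).as_matrix()
    return o,M
def togo(target,yaw):
    """delta_pos units and angular z units for tool straight down, jaw x axis at yaw (mod pi)"""
    o,M=state();d=M.T@(np.array(target)-o['ee_pos'])/0.04
    cur=np.arctan2(M[1,0],M[0,0]);e=(yaw-cur+np.pi/2)%np.pi-np.pi/2
    X=np.array([np.cos(cur+e),np.sin(cur+e),0]);Z=np.array([0,0,-1.]);T=np.c_[X,np.cross(Z,X),Z]
    rv=R.from_matrix(M.T@T).as_rotvec(degrees=True)/6
    print('t',o['time'],'pos',np.round(o['ee_pos'],4),'jawyaw',np.round(np.degrees(cur),2),'q',np.round(o['q'],2),'w',round(o['width'],4),'F',np.round(o['wrist_force'],1))
    print('go',np.round(d,3),'rot',np.round(rv,3))
E
python3 - <<'E'
from h import *
t=cv2.imread('pics/top0.png')
c=np.array([[133,62],[351,90],[300,456],[80,428]])
w=ray('top',(c+.5)/4-.5+[200,140],0.012);print('board corners',np.round(w,4).tolist())
fl,fr,nr,nl=w
for a,b in((nl,fl),(nr,fr)):print('len',np.linalg.norm(b-a),'yaw',np.degrees(np.arctan2(*(b-a)[::-1])))
for a,b in((fr,fl),(nr,nl)):print('wid',np.linalg.norm(b-a),'yaw',np.degrees(np.arctan2(*(b-a)[::-1]))-90)
ctr=w.mean(0);u=(fl+fr-nl-nr);u/=np.linalg.norm(u);print('centre',ctr,'home approx',ctr+.01*u)
# rails
hsv=cv2.cvtColor(t,cv2.COLOR_BGR2HSV);m=((hsv[...,1]<60)&(hsv[...,2]>160)).astype(np.uint8);k=np.zeros_like(m);k[186:239,238:266]=1;m*=k
v,uu=np.nonzero(m);P=ray('top',np.c_[uu,v],0.027);cc=P.mean(0);ev=np.linalg.svd(P-cc,full_matrices=False)[2][0];ev*=np.sign(ev[0])
print('rails n',len(P),cc,'yaw',np.degrees(np.arctan2(ev[1],ev[0])),'extent',((P-cc)@ev).min(),((P-cc)@ev).max())
L=(P-ctr)@np.array([-u[1],u[0]]);S=(P-ctr)@u-.01
for a in np.arange(-.095,.02,.015):
    q=L[(S>=a)&(S<a+.015)];print(round(a,3),len(q),np.round([q.min(),q.max(),(q.min()+q.max())/2],4))
for cam,k in(('top',(335,195,358,225)),('side',(268,235,292,262))):
    im=cv2.imread(f'pics/{cam}0.png');h=cv2.cvtColor(im,cv2.COLOR_BGR2HSV)[k[1]:k[3],k[0]:k[2]]
    mm=((h[...,0]>18)&(h[...,0]<32)&(h[...,2]>150)&(h[...,1]>70)).astype(np.uint8)
    n,lab,st,ce=cv2.connectedComponentsWithStats(mm);j=1+np.argmax(st[1:,4]);v,uu=np.nonzero(lab==j);px=np.c_[uu,v]+[k[0],k[1]]
    print(cam,st[j],'centroid px',px.mean(0))
    if cam=='top':
        P=ray('top',px,.076);r=cv2.minAreaRect((P*1e4).astype(np.float32));print('minrect',np.array(r[0])/1e4,np.array(r[1])/1e4,r[2]);cc=P.mean(0);ev=np.linalg.svd(P-cc,full_matrices=False)[2][0];print(cc,np.degrees(np.arctan2(ev[1],ev[0])))
n=(np.array([588,281])+.5)/4-.5+[200,140];print('nut top',ray('top',n,.0785))
n=(np.array([318,315])+.5)/4-.5+[200,160];print('nut side',ray('side',n,.0785))
E
```

```text
board corners [[0.6717, 0.1019], [0.6509, -0.0453], [0.4055, -0.0093], [0.4252, 0.1359]]
len 0.24885059824318476 yaw -7.8730539100721755
len 0.24799388308330497 yaw -8.32784866012347
wid 0.14859874084392743 yaw -8.073626156286394
wid 0.14662976275787254 yaw -7.738503556865197
centre [0.53833655 0.04579697] home approx [0.54823679 0.04438795]
rails n 562 [0.52255343 0.04837712] yaw -8.196054905862859 extent -0.06938182747694245 0.05715942884740248
-0.095 36 [-0.0245  0.026   0.0008]
-0.08 61 [-0.0216  0.0219  0.0002]
-0.065 68 [-0.022   0.0231  0.0005]
-0.05 69 [-0.0224  0.0231  0.0004]
-0.035 69 [-0.0228  0.0228 -0.    ]
-0.02 67 [-0.0217  0.0224  0.0003]
-0.005 68 [-0.0225  0.0232  0.0003]
0.01 87 [-0.0225  0.0232  0.0003]
top [ 8  9  8 13 89] centroid px [346.60674157 210.13483146]
minrect [ 0.51196455 -0.19379335] [0.01765198 0.03056324] 89.4416275024414
[ 0.51160423 -0.19403757] -174.40080750188116
side [  4   2  15  22 182] centroid px [278.56593407 245.81318681]
nut top [[ 0.51196517 -0.19380392]]
nut side [[ 0.51009709 -0.19533601]]
```

Run:
```python
from h import *
togo([.511,-.1945,.16],np.radians(95.8))
togo([.511,-.1945,.047],np.radians(95.8))
```

```text
t 0.6 pos [ 0.1539 -0.6057  0.2337] jawyaw -75.75 q [-1.34  0.42  1.63 -0.    1.09 -0.02] w 0.0876 F [ 0.  0. -0.]
go [ -7.766 -11.184   1.842] rot [ 0.    -0.     1.409]
t 0.6 pos [ 0.1539 -0.6057  0.2337] jawyaw -75.75 q [-1.34  0.42  1.63 -0.    1.09 -0.02] w 0.0876 F [ 0.  0. -0.]
go [ -7.767 -11.184   4.667] rot [ 0.    -0.     1.409]
```

```bash
python3 -m inch '[{"delta_pos":[-7.77,-11.18,1.84],"angular":[0,0,1.41],"hand":1},{"delta_pos":[-7.77,-11.18,1.84],"angular":[0,0,1.41],"hand":1},{"delta_pos":[-7.77,-11.18,1.84],"angular":[0,0,1.41],"hand":1},{"delta_pos":[-7.77,-11.18,1.84],"angular":[0,0,1.41],"hand":1},{"delta_pos":[-7.77,-11.18,1.84],"angular":[0,0,1.41],"hand":1},{"delta_pos":[-7.77,-11.18,1.84],"angular":[0,0,1.41],"hand":1},{"delta_pos":[-7.77,-11.18,1.84],"angular":[0,0,1.41],"hand":1},{"delta_pos":[-7.77,-11.18,1.84],"angular":[0,0,1.41],"hand":1},{"delta_pos":[-7.77,-11.18,1.84],"angular":[0,0,1.41],"hand":1},{"delta_pos":[-7.77,-11.18,1.84],"angular":[0,0,1.41],"hand":1},{"delta_pos":[-7.77,-11.18,1.84],"angular":[0,0,1.41],"hand":1},{"delta_pos":[-7.77,-11.18,1.84],"angular":[0,0,1.41],"hand":1}]'
python3 - <<'E'
from h import *
togo([.511,-.1945,.047],np.radians(95.8))
E
```

```text
time: 1.8
ee_pos: [0.5139, -0.1904, 0.1596]
tool_rot: [-0.001, 0.744, -0.668, 0.0]
wrist_force: [-0.3, -0.4, 0.3]
width: 0.0876
t 1.8 pos [ 0.5139 -0.1904  0.1596] jawyaw -83.9 q [-0.38  0.41  1.86  0.    0.87  1.09] w 0.0876 F [-0.3 -0.4  0.3]
go [0.095 0.086 2.815] rot [-0.01   0.004  0.05 ]
```

```bash
python3 -m inch '[{"delta_pos":[0,0,0],"angular":[0,0,0],"hand":1},{"delta_pos":[0,0,0],"angular":[0,0,0],"hand":1}]'
python3 - <<'E'
from h import *
togo([.511,-.1945,.047],np.radians(95.8))
im=read_camera('side');cv2.imwrite('pics/s1.png',cv2.resize(im[170:300,210:370],None,fx=4,fy=4,interpolation=2))
E
```

```text
time: 2.0
ee_pos: [0.5103, -0.1949, 0.1601]
tool_rot: [0.0, 0.742, -0.671, -0.0]
wrist_force: [-0.9, -0.3, 0.8]
width: 0.0876
t 2.0 pos [ 0.5103 -0.1949  0.1601] jawyaw -84.22 q [-0.39  0.41  1.86 -0.    0.88  1.08] w 0.0876 F [-0.9 -0.3  0.8]
go [-0.008 -0.019  2.829] rot [ 0.003 -0.001 -0.004]
```

View pics/s1.png

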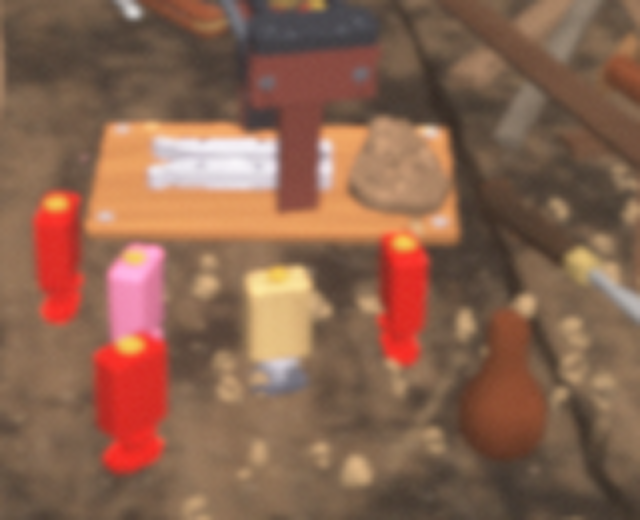

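The gripper hangs over the stud in the side view: the near finger is at crop (300,200) and the stud at crop (278,320). I'll check the along-grip offset numerically before going down.

Run:
```python
from h import *
o,M=state();p=np.array(o['ee_pos'])
T=lambda a:p+M@np.array(a)
off=np.array([210,170])
for n,P in(('tip near inner',T([.044,0,.011])),('tip near outer',T([.0575,0,.011])),('outer +y',T([.0575,.01,.011])),('outer -y',T([.0575,-.01,.011])),('nut',[.5115,-.1942,.0785]),('foot',[.5115,-.1942,0])):
    print(n,np.round(P,3),np.round((proj('side',P)-off+.5)*4-.5,1),np.round(proj('top',P),1))
```

```text
tip near inner [ 0.515 -0.239  0.149] [[296.6 205.8]] [[369.1 205.1]]
tip near outer [ 0.516 -0.253  0.149] [[302.4 217.9]] [[374.7 204.5]]
outer +y [ 0.506 -0.253  0.149] [[284.2 219.9]] [[375.2 208.7]]
outer -y [ 0.526 -0.252  0.149] [[320.4 216. ]] [[374.2 200.4]]
nut [ 0.511 -0.194  0.078] [[280.2 273.8]] [[346.8 210.1]]
foot [ 0.511 -0.194  0.   ] [[279.4 385.6]] [[343.4 213.5]]
```

```bash
python3 -m inch '[{"delta_pos":[-0.01,-0.02,1],"angular":[0,0,0],"hand":1},{"delta_pos":[-0.01,-0.02,2],"angular":[0,0,0],"hand":1},{"delta_pos":[-0.01,-0.02,2.6],"angular":[0,0,0],"hand":1},{"delta_pos":[-0.01,-0.02,2.83],"angular":[0,0,0],"hand":1},{"delta_pos":[-0.01,-0.02,2.83],"angular":[0,0,0],"hand":1},{"delta_pos":[-0.01,-0.02,2.83],"angular":[0,0,0],"hand":0},{"delta_pos":[-0.01,-0.02,2.83],"angular":[0,0,0],"hand":-1},{"delta_pos":[-0.01,-0.02,2.83],"angular":[0,0,0],"hand":-1},{"delta_pos":[-0.01,-0.02,2.83],"angular":[0,0,0],"hand":-1},{"delta_pos":[-0.01,-0.02,2.83],"angular":[0,0,0],"hand":-1},{"delta_pos":[-0.01,-0.02,2.83],"angular":[0,0,0],"hand":-1},{"delta_pos":[-0.01,-0.02,2.83],"angular":[0,0,0],"hand":-1}]'
python3 - <<'E'
from h import *
togo([.434,.0605,.12],np.radians(-98.05))
E
```

```text
time: 3.25
ee_pos: [0.5116, -0.1938, 0.0469]
tool_rot: [-0.0, 0.742, -0.67, 0.0]
wrist_force: [-0.9, 0.2, -1.1]
width: 0.0347
t 3.25 pos [ 0.5116 -0.1938  0.0469] jawyaw -84.2 q [-0.38  0.59  1.9   0.    0.65  1.09] w 0.0347 F [-0.9  0.2 -1.1]
go [-6.522  1.288 -1.827] rot [-1.000e-03 -0.000e+00  2.308e+00]
```

```bash
python3 -m inch '[{"delta_pos":[0,0,0],"angular":[0,0,0],"hand":-1},{"delta_pos":[0,0,0],"angular":[0,0,0],"hand":-1},{"delta_pos":[0,0,0],"angular":[0,0,0],"hand":-1},{"delta_pos":[0,0,0],"angular":[0,0,0],"hand":-1},{"delta_pos":[0,0,0],"angular":[0,0,0],"hand":-1},{"delta_pos":[0,0,0],"angular":[0,0,0],"hand":-1}]'
python3 - <<'E'
from h import *
togo([.434,.0605,.107],np.radians(-98.05))
E
```

```text
time: 3.85
ee_pos: [0.5115, -0.1939, 0.0468]
tool_rot: [0.0, 0.742, -0.67, -0.0]
wrist_force: [0.7, 0.8, -1.7]
width: 0.0217
t 3.85 pos [ 0.5115 -0.1939  0.0468] jawyaw -84.21 q [-0.38  0.6   1.9   0.    0.65  1.09] w 0.0217 F [ 0.7  0.8 -1.7]
go [-6.523  1.287 -1.504] rot [1.000e-03 1.000e-03 2.307e+00]
```

```bash
python3 -m inch '[{"delta_pos":[0,0,-0.7],"angular":[0,0,0],"hand":-1},{"delta_pos":[0,0,-1.5],"angular":[0,0,0],"hand":-1},{"delta_pos":[-1.0,0.2,-1.5],"angular":[0,0,0.4],"hand":-1},{"delta_pos":[-2.0,0.4,-1.5],"angular":[0,0,0.8],"hand":-1},{"delta_pos":[-3.0,0.6,-1.5],"angular":[0,0,1.2],"hand":-1},{"delta_pos":[-4.0,0.8,-1.5],"angular":[0,0,1.6],"hand":-1},{"delta_pos":[-5.0,1.0,-1.5],"angular":[0,0,2.0],"hand":-1},{"delta_pos":[-6.0,1.2,-1.5],"angular":[0,0,2.31],"hand":-1},{"delta_pos":[-6.52,1.29,-1.5],"angular":[0,0,2.31],"hand":-1},{"delta_pos":[-6.52,1.29,-1.5],"angular":[0,0,2.31],"hand":-1},{"delta_pos":[-6.52,1.29,-1.5],"angular":[0,0,2.31],"hand":-1},{"delta_pos":[-6.52,1.29,-1.5],"angular":[0,0,2.31],"hand":-1}]'
python3 - <<'E'
from h import *
togo([.434,.0605,.0605],np.radians(-98.05))
for c in('side','top'):cv2.imwrite(f'pics/{c}2.png',read_camera(c))
s=cv2.imread('pics/side2.png')[150:280,200:360];t=cv2.imread('pics/top2.png')[160:290,210:310]
a=cv2.resize(s,(480,390),interpolation=2);b=cv2.resize(t,(300,390),interpolation=2);cv2.imwrite('pics/c2.png',np.hstack([a,b]))
E
```

```text
time: 5.05
ee_pos: [0.4344, 0.0596, 0.1069]
tool_rot: [0.0, -0.655, 0.755, -0.0]
wrist_force: [-0.5, 0.4, -1.6]
width: 0.022
t 5.05 pos [0.4344 0.0596 0.1069] jawyaw -98.1 q [ 0.11  0.37  2.12 -0.    0.66  1.82] w 0.022 F [-0.5  0.4 -1.6]
go [-0.02   0.013  1.161] rot [-0.004 -0.    -0.008]
```

View pics/c2.png

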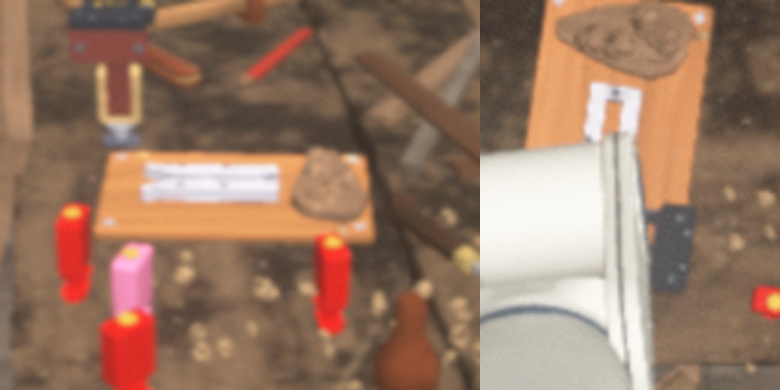

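The stud hangs upright in the jaws before the near edge of the board, with its foot at crop (122,140). The arm hides it from the top camera, so I'll lower it in front of the mouth and compare it with the rails in the side view.

```bash
python3 -m inch '[{"delta_pos":[-0.01,0.01,0.6],"angular":[0,0,0],"hand":-1},{"delta_pos":[-0.02,0.01,1.0],"angular":[0,0,0],"hand":-1},{"delta_pos":[-0.02,0.01,1.16],"angular":[0,0,0],"hand":-1},{"delta_pos":[-0.02,0.01,1.16],"angular":[0,0,0],"hand":-1},{"delta_pos":[-0.02,0.01,1.16],"angular":[0,0,0],"hand":-1}]'
python3 - <<'E'
from h import *
hm=np.array([.5482,.0447]);y=np.radians(-8.05);u=np.array([np.cos(y),np.sin(y)]);n=np.array([-u[1],u[0]])
o,M=state();p=np.array(o['ee_pos']);print('along',(p[:2]-hm)@u,'lat',(p[:2]-hm)@n)
togo([*(hm-.06*u),.0605],np.radians(-98.05))
im=read_camera('side');x0,y0=210,180
k=8;c=cv2.resize(im[y0:y0+70,x0:x0+100],None,fx=k,fy=k,interpolation=2)
def dr(P,col):
    q=(proj('side',P)-[x0,y0]+.5)*k-.5
    for a in q.astype(int):cv2.circle(c,tuple(int(v) for v in a),3,col,-1)
for s,z in((.012,.012),(.0227,.027),(-.0227,.027)):   # rail edges per top-camera estimate
    dr(np.array([[*(hm+x*u+s*n),z] for x in(-.077,-.04,0,.017)]),(0,0,255) if z>.02 else (255,0,0))
b=p-[0,0,.0468]
dr(np.array([b+[*(dx*u+dy*n),zz] for dx,dy,zz in((.017,0,.007),(-.017,0,.007),(0,-.014,.024),(.014,0,.024),(-.014,0,.024),(.019,-.011,.076),(-.019,-.011,.076),(0,-.014,.019))]),(0,255,0))
for cc in((-.135,-.075),(-.135,.075),(.115,-.075),(.115,.075)):dr(np.array([[*(hm+cc[0]*u+cc[1]*n),.012]]),(255,0,255))
cv2.imwrite('pics/c3.png',c)
E
```

```text
time: 5.65
ee_pos: [0.4339, 0.0609, 0.0607]
tool_rot: [0.0, -0.655, 0.755, -0.0]
wrist_force: [-1.2, 0.1, -0.7]
width: 0.022
along -0.11542078514235783 lat 7.579273977860754e-06
t 5.65 pos [0.4339 0.0609 0.0607] jawyaw -98.1 q [ 0.11  0.47  2.13 -0.    0.54  1.82] w 0.022 F [-1.2  0.1 -0.7]
go [-1.000e-03 -1.386e+00  6.000e-03] rot [-0.001  0.    -0.009]
```

View pics/c3.png

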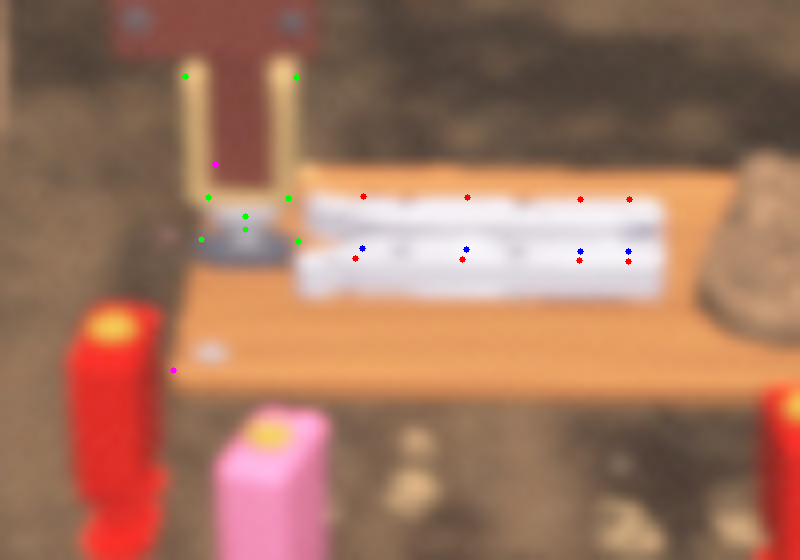

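The green predictions for the stud and the red/blue ones for the rails agree with the picture to about 1–2 mm. The foot spans columns 192–292 near row 247, and the rails span rows 194–299. I'll enter the mouth in steps and watch the force.

```bash
python3 -m inch '[{"delta_pos":[0,-0.2,0.02],"angular":[0,0,0],"hand":-1},{"delta_pos":[0,-0.4,0.02],"angular":[0,0,0],"hand":-1},{"delta_pos":[0,-0.6,0.02],"angular":[0,0,0],"hand":-1},{"delta_pos":[0,-0.8,0.02],"angular":[0,0,0],"hand":-1},{"delta_pos":[0,-0.8,0.02],"angular":[0,0,0],"hand":-1},{"delta_pos":[0,-0.8,0.02],"angular":[0,0,0],"hand":-1}]';  python3 -m inch '[{"delta_pos":[0,-0.1,0],"angular":[0,0,0],"hand":-1},{"delta_pos":[0,-0.2,0],"angular":[0,0,0],"hand":-1},{"delta_pos":[0,-0.3,0],"angular":[0,0,0],"hand":-1},{"delta_pos":[0,-0.4,0],"angular":[0,0,0],"hand":-1},{"delta_pos":[0,-0.4,0],"angular":[0,0,0],"hand":-1}]'
python3 - <<'E'
from h import *
hm=np.array([.5482,.0447]);y=np.radians(-8.05);u=np.array([np.cos(y),np.sin(y)]);n=np.array([-u[1],u[0]])
o,M=state();p=np.array(o['ee_pos']);f=np.array(o['wrist_force']);print('along',(p[:2]-hm)@u,'lat',(p[:2]-hm)@n,'Fu,Fn',f[:2]@u,f[:2]@n,o['ft_torque'])
togo([*hm,.0598],np.radians(-98.05))
E
```

```text
time: 6.3
ee_pos: [0.4653, 0.0566, 0.0596]
tool_rot: [-0.0, -0.656, 0.755, 0.0]
wrist_force: [0.5, -1.1, -1.3]
width: 0.0217
time: 6.8
ee_pos: [0.4819, 0.0544, 0.0597]
tool_rot: [0.0, -0.656, 0.755, -0.0]
wrist_force: [-0.4, 0.1, -1.8]
width: 0.0218
along -0.06697556954174907 lat 0.0003363257166256904 Fu,Fn -0.40741150322564135 0.09023695282406932 [ 0.01366696  0.00434619 -0.03791426]
t 6.8 pos [0.4819 0.0544 0.0597] jawyaw -98.07 q [ 0.09  0.51  2.03 -0.    0.6   1.8 ] w 0.0218 F [-0.4  0.1 -1.8]
go [ 0.008 -1.674 -0.   ] rot [-0.007  0.002 -0.004]
```

```bash
python3 -m inch '[{"delta_pos":[0.01,-0.2,0],"angular":[0,0,0],"hand":-1},{"delta_pos":[0.01,-0.4,0],"angular":[0,0,0],"hand":-1},{"delta_pos":[0.01,-0.6,0],"angular":[0,0,0],"hand":-1},{"delta_pos":[0.01,-0.6,0],"angular":[0,0,0],"hand":-1}]';  python3 -m inch '[{"delta_pos":[0,-0.2,0],"angular":[0,0,0],"hand":-1},{"delta_pos":[0,-0.4,0],"angular":[0,0,0],"hand":-1},{"delta_pos":[0,-0.6,0],"angular":[0,0,0],"hand":-1},{"delta_pos":[0,-0.75,0],"angular":[0,0,0],"hand":-1},{"delta_pos":[0,-0.85,0],"angular":[0,0,0],"hand":-1},{"delta_pos":[0,-0.85,0],"angular":[0,0,0],"hand":-1}]'
python3 - <<'E'
from h import *
hm=np.array([.5482,.0447]);y=np.radians(-8.05);u=np.array([np.cos(y),np.sin(y)]);n=np.array([-u[1],u[0]])
o,M=state();p=np.array(o['ee_pos']);f=np.array(o['wrist_force']);print('along',(p[:2]-hm)@u,'lat',(p[:2]-hm)@n,'Fu,Fn',f[:2]@u,f[:2]@n,o['ft_torque'])
im=read_camera('side');cv2.imwrite('pics/s4.png',im);cv2.imwrite('pics/c4.png',cv2.resize(im[180:250,220:320],None,fx=7,fy=7,interpolation=2))
E
```

```text
time: 7.2
ee_pos: [0.5067, 0.0506, 0.0599]
tool_rot: [0.001, -0.656, 0.755, -0.001]
wrist_force: [-0.5, 0.1, -0.8]
width: 0.022
time: 7.8
ee_pos: [0.5392, 0.0459, 0.0597]
tool_rot: [0.0, -0.656, 0.755, -0.0]
wrist_force: [-0.2, 0.6, -0.7]
width: 0.0219
along -0.009113711070749115 lat -0.0001126535875319003 Fu,Fn -0.2420665359160981 0.5864953046936202 [ 0.05883374 -0.00386815  0.00935888]
```

View pics/c4.png

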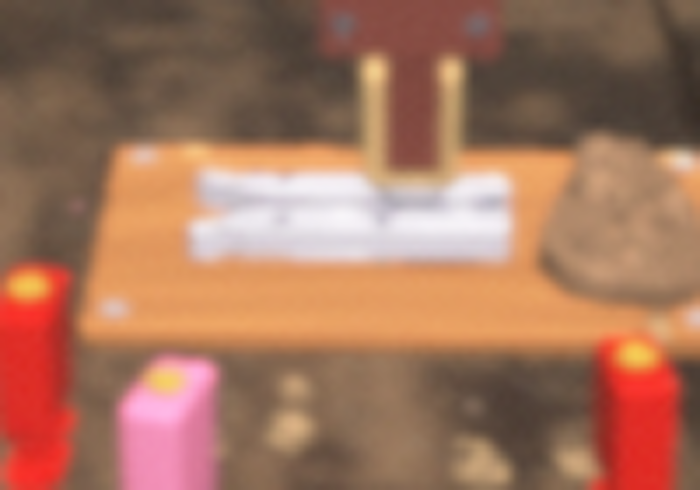

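The foot is hidden between the rails, the flange is over the slot at crop (415,190), and there is no contact force. I'll go on until it meets the stop.

```bash
python3 -m inch '[{"delta_pos":[0,-0.08,0.015],"angular":[0,0,0],"hand":-1},{"delta_pos":[0,-0.16,0.015],"angular":[0,0,0],"hand":-1},{"delta_pos":[0,-0.2,0.015],"angular":[0,0,0],"hand":-1},{"delta_pos":[0,-0.2,0.015],"angular":[0,0,0],"hand":-1}]';  python3 -m inch '[{"delta_pos":[0,-0.04,0],"angular":[0,0,0],"hand":-1},{"delta_pos":[0,-0.05,0],"angular":[0,0,0],"hand":-1},{"delta_pos":[0,-0.05,0],"angular":[0,0,0],"hand":-1}]'
```

```text
time: 8.25
ee_pos: [0.5467, 0.0448, 0.0591]
tool_rot: [0.0, -0.656, 0.755, -0.0]
wrist_force: [-0.4, 0.2, -2.6]
width: 0.0219
time: 8.55
ee_pos: [0.5484, 0.0445, 0.0591]
tool_rot: [-0.0, -0.656, 0.755, 0.0]
wrist_force: [1.0, 0.0, -2.2]
width: 0.0219
```

```bash
python3 -m inch '[{"delta_pos":[0,-0.03,0],"angular":[0,0,0],"hand":-1},{"delta_pos":[0,-0.03,0],"angular":[0,0,0],"hand":-1},{"delta_pos":[0,-0.03,0],"angular":[0,0,0],"hand":-1}]'
```

```text
time: 8.85
ee_pos: [0.5486, 0.0444, 0.0589]
tool_rot: [-0.001, -0.656, 0.755, 0.001]
wrist_force: [-4.8, 1.6, 1.7]
width: 0.0222
```

```bash
python3 -m inch '[{"delta_pos":[0,-0.03,0],"angular":[0,0,0],"hand":-1},{"delta_pos":[0,-0.03,0],"angular":[0,0,0],"hand":-1},{"delta_pos":[0,-0.03,0],"angular":[0,0,0],"hand":-1}]'
```

```text
time: 9.15
ee_pos: [0.5488, 0.0444, 0.0589]
tool_rot: [-0.001, -0.656, 0.755, 0.001]
wrist_force: [-7.5, 2.5, 5.1]
width: 0.0222
```

The foot is firmly against the stop and on the floor: force is rising with no further travel. I'll release and go straight up.

```bash
python3 -m inch '[{"delta_pos":[0,0.02,0],"angular":[0,0,0],"hand":-1},{"delta_pos":[0,0.02,0],"angular":[0,0,0],"hand":0.2},{"delta_pos":[0,0.02,0],"angular":[0,0,0],"hand":0.2},{"delta_pos":[0,0.02,0],"angular":[0,0,0],"hand":0.2},{"delta_pos":[0,0.02,0],"angular":[0,0,0],"hand":0.2},{"delta_pos":[0,0.02,0],"angular":[0,0,0],"hand":0.2},{"delta_pos":[0,0.02,-0.3],"angular":[0,0,0],"hand":0.2},{"delta_pos":[0,0.02,-0.8],"angular":[0,0,0],"hand":0.2},{"delta_pos":[0,0.02,-1.6],"angular":[0,0,0],"hand":0.2},{"delta_pos":[0,0.02,-2.5],"angular":[0,0,0],"hand":0.2},{"delta_pos":[0,0.02,-3.4],"angular":[0,0,0],"hand":0.2},{"delta_pos":[0,0.02,-3.4],"angular":[0,0,0],"hand":0.2}]'
python3 -m inch '[{"delta_pos":[2,0.5,-1],"angular":[0,0,0],"hand":0.2},{"delta_pos":[3.5,1,-1],"angular":[0,0,0],"hand":0.2},{"delta_pos":[5,1.5,-1],"angular":[0,0,0],"hand":0.2},{"delta_pos":[6,2,-1],"angular":[0,0,0],"hand":0.2},{"delta_pos":[7,2,-1],"angular":[0,0,0],"hand":0.2},{"delta_pos":[7,2,-1],"angular":[0,0,0],"hand":0.2},{"delta_pos":[7,2,-1],"angular":[0,0,0],"hand":0.2},{"delta_pos":[7,2,-1],"angular":[0,0,0],"hand":0.2}]'
python3 - <<'E'
from h import *
for c in('side','top'):cv2.imwrite(f'pics/{c}5.png',read_camera(c))
s=cv2.imread('pics/side5.png')[170:260,220:330];t=cv2.imread('pics/top5.png')[145:260,215:285]
cv2.imwrite('pics/c5.png',np.hstack([cv2.resize(s,(489,400),interpolation=2),cv2.resize(t,(243,400),interpolation=2)]))
hm=[.5483,.0447]
print('pred nut',proj('side',[*hm,.0905]),proj('top',[*hm,.0905]))
a=cv2.imread('pics/top0.png');b=cv2.imread('pics/top5.png')
for l in('palm_handle','sliding_bevel','rosette'):
    for d in outline_of('top',l)[:1]:print(l,np.round(d['box'],1))
E
```

```text
time: 10.35
ee_pos: [0.5532, 0.0445, 0.2008]
tool_rot: [0.004, -0.656, 0.755, -0.003]
wrist_force: [0.9, 0.5, -0.6]
width: 0.053
time: 11.15
ee_pos: [0.4308, -0.2224, 0.235]
tool_rot: [0.0, -0.654, 0.756, 0.0]
wrist_force: [0.3, -0.3, -0.3]
width: 0.0525
pred nut [[282.30016167 187.78470174]] [[251.83442733 195.88739519]]
palm_handle [367.8 167.8  22.1  18.4]
sliding_bevel [135.6 220.3  43.4  34.3]
```

View pics/c5.png

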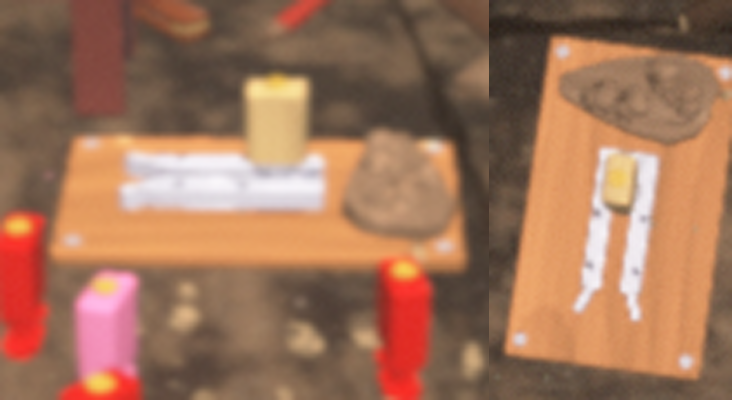

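The stud stands upright and aligned in the track, with its nut at top pixel about (252.5,194) against a prediction of (252,196). It sits close to the stop, and the arm is clear.

```bash
python3 -m inch '[{"delta_pos":[0,0,0],"angular":[0,0,0],"hand":0.2},{"delta_pos":[0,0,0],"angular":[0,0,0],"hand":0.2}]'; python3 -c "
from station import *
print(sign_off())"
```

```text
time: 11.6
ee_pos: [0.4318, -0.221, 0.235]
tool_rot: [-0.0, -0.656, 0.755, 0.0]
wrist_force: [-0.3, -0.2, 0.5]
width: 0.0527
the job is handed in; nothing more can be done
None
```

The stud is in the T-track, pushed home against the end stop, standing upright and released. I handed the job in at 11.6 s of the 42 s allowed.

I gripped the cream stud across its flats and turned it about 14° to line up with the track. It went in through the mouth with no sign of jamming, and I pushed until it met the stop at about 8 N.

**Final position:** the last pictures show the stud upright, in line with the track and next to the stop. The nut was within about 2 pixels (roughly 5 mm) of where I predicted it. That offset is towards the stop, and the contact force is the firmer evidence that it is fully home.

**Bystanders:** the palm handle and sliding bevel were found again where they started, to within about 3 pixels. The rosette was not detected in the last top picture. I did not follow that up: the arm passed over that part of the bench only once, at the start and well above it.

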